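# Spin the wooden sample jars in the hand-cranked jar spinner

## Task

Swing the jar spinner's hood up past its balance point so that it stands open by itself, and stand every wooden jar that is on the bench upright in the middle of a turntable of its own in the spinner. Then shut the hood fully, give the crank three full turns clockwise seen from above, and swing the hood open again so that it stays up, with every jar still standing on its turntable. Turn the crank only while the hood is shut, and leave the other things on the bench where they are.

Things in the scene. Friction and masses are not known exactly. Their poses are not given: they have to be found in the camera images.
- mill: hand-cranked jar spinner, fixed: grey tray 160 mm deep (x, away from the robot), 350 mm long (y), walls 54 mm high, 4 to 6 mm thick, deck 24 mm above the bench; gear case 130 x 115 x 85 mm high at its +y end. Origin on the bench under the middle of the tray. In the deck four round turntables, 66 mm dia, in a row along y, tops 26 mm above the bench; they turn with the crank
- station1 (a point): where the centre of a jar lies when it stands in the middle of turntable 1 (turntables in a row, 82 mm apart, 1 at the end away from the crank, 4 nearest it): 57 mm above the bench, on the turntable's axis. Any jar may go on any turntable
- station2 (a point): where the centre of a jar lies when it stands in the middle of turntable 2 (turntables in a row, 82 mm apart, 1 at the end away from the crank, 4 nearest it): 57 mm above the bench, on the turntable's axis. Any jar may go on any turntable
- station3 (a point): where the centre of a jar lies when it stands in the middle of turntable 3 (turntables in a row, 82 mm apart, 1 at the end away from the crank, 4 nearest it): 57 mm above the bench, on the turntable's axis. Any jar may go on any turntable
- station4 (a point): where the centre of a jar lies when it stands in the middle of turntable 4 (turntables in a row, 82 mm apart, 1 at the end away from the crank, 4 nearest it): 57 mm above the bench, on the turntable's axis. Any jar may go on any turntable
- hood (a joint): hood angle, rad: 0 shut, grows as it opens, 1.80 at its stop. It swings on the mill's far long edge; free, 0.4 kg: released below about 1.1 it falls shut, beyond that it falls open and rests at the stop, leaning back, its top edge then 205 mm above the bench and 115 mm behind the middle of the tray
- hood_handle (a point): centre of the handle on the hood: round black bar, 12 mm dia, 110 mm long along the mill's y, on two end posts, its axis 40 mm off the hood's top face and 6 mm from its front edge; 140 mm above the bench when shut. The hood is an aluminium cover 166 x 362 mm, open below, top face 100 mm above the bench when shut
- hood_hinge (a point): middle of the hood's hinge axis, which runs along the mill's y at 45 mm above the bench, 80 mm behind the mill's origin. The handle's axis circles it at 186 mm, being 160 mm in front and 95 mm above it when shut
- crank (a joint): crank angle, rad: grows as the crank turns clockwise seen from above, without end; 0 when its knob points to the mill's -x; starts within 0.5 of 0. Friction 0.12 N m, stays where it is left
- knob_grip (a point): on the crank's upright round knob (black, 26 mm in diameter, 54 mm tall, spins freely on its pin), 140 mm above the bench, 23 mm below the knob's top, 50 mm from the crank's axis
- crank_axis (a point): point on the crank's upright axis on top of the gear case, level with knob_grip. The crank arm is flat steel, its top 108 mm above the bench; the knob stands from 109 to 163 mm
- jar1_center (a point): centre (half-way up) of a jar that stands on the bench at the start: plain wooden cylinder 58 mm in diameter, 62 mm tall, 0.3 kg, white middle on top; z axis up. None if this jar is absent
- jar2_center (a point): centre (half-way up) of a jar that stands on the bench at the start: plain wooden cylinder 58 mm in diameter, 62 mm tall, 0.3 kg, white middle on top; z axis up. None if this jar is absent
- jar3_center (a point): centre (half-way up) of a jar that stands on the bench at the start: plain wooden cylinder 58 mm in diameter, 62 mm tall, 0.3 kg, white middle on top; z axis up. None if this jar is absent
- jar4_center (a point): centre (half-way up) of a jar that stands on the bench at the start: plain wooden cylinder 58 mm in diameter, 62 mm tall, 0.3 kg, white middle on top; z axis up. None if this jar is absent
- spindle_base: bystander: knurled aluminium disc, 86 mm across, 24 mm thick, with an upright steel spigot to 86 mm; origin under its centre
- dark_pot: bystander: black screw-top pot, 72 mm across, 100 mm tall, yellow cap; origin under its centre
- tub: bystander: clear bowl, 140 mm across, 75 mm tall; origin under its centre
- alu_tube: bystander: standing aluminium tube, 60 mm across, 110 mm tall; origin under its centre
- oak_block: bystander, among the jars: brown wooden block 50 x 40 x 45 mm tall; origin under its centre
Not all that is in view belongs to the job. Leave any pink look-alike of the part that bears jar1_center alone. What is shaped like the part that bears jar2_center but blue is not meant.

How it is judged:
By the outcome, as a careful person would: the job done as asked, in the order asked, and still so for the second after the job is handed in, with the robot touching nothing.
Of jar1, jar2, jar3, jar4 only 2 to 4 are there at a start; the rules pass over those that are not, and their reading is None.
At some moment in a run one of jar1, jar2, jar3, jar4 may be knocked a few centimetres aside while the robot is not near it.
It also fails if it takes over 210 s, if anything falls off the work surface, if the arm or the gripper's body presses on something with over 40 N, if the wrist force passes 120 N, or if a joint passes its speed limit or range.

## Robot

A 6-joint arm with a two-finger parallel gripper is mounted at the origin on the work surface. World frame = base frame: x ahead of the robot, y to its left, z up, the work surface at z = 0. Lengths are in mm, angles in degrees, forces in N, time in s.
With the tool pointing down it reaches from about 325 to 925 mm from the base axis. Payload 3.1 kg.
Tool frame: the origin (TCP) lies at the very end of the fingers, on their centre line; the grasp point (between the pads) lies grasp_offset behind it (grasp_offset is the distance from the TCP to the grasp point, in mm); z points along the fingers, y is the line along which they close (so a half turn about z gives the same grasp; the last joint's range is limited). The gripper opens to 85 mm and grips with 20 to 120 N. Pads are 22 mm wide; open, the fingers measure 114 mm over their backs; the gripper's body (76 mm by 85 mm) begins 54 mm behind the grasp point. The pads swing forward as they close: fully open they stand 13 mm farther back than shut.
Start: joints at [63.186, 12.427, 92.441, -0, 75.132, -6.429], TCP at [217.695, 585.874, 231.3] pointing down, gripper open.
Joint ranges: [-157.48, 157.48], [-44.54, 120.13], [17.64, 146.25], [-64.5, 244.5], [7.68, 150.69], [-147.95, 147.95]. Speed limits (degrees/s): [159.86, 159.86, 180, 180, 180, 180].

## Interface

Orientations are given as [roll, pitch, yaw] about the fixed x, y, z axes, in that order (R = Rz(yaw) Ry(pitch) Rx(roll)).
In Python, from station import * gives the robot as it stands. Calls block until the motion is done:
- goto(position, orientation): joint-space move of the TCP to a pose.
- move_l(position, attitude=None, speed=150): straight line of the TCP; attitude=None keeps the orientation; speed is the mean speed in mm/s.
- move_j(angles): joint-space move.
- grip(opening, squeeze=None): finger opening in mm; squeeze is the grip in N (None keeps the last); returns when the fingers have stopped.
- wait(seconds).
- solve_ik(position, orientation): joint angles nearest the present ones, or None.
- get_obs(): the state.
- get_image(name): name is "scene" or "side" or "wrist"; returns the picture (400x640x3 uint8, red, green, blue); there is no depth.
- get_calibration(name): a dict with "fx", "fy", "cx", "cy" (pixels), "R" (3x3) and "t" (3): a world point X has camera coordinates R X + t; the wrist camera has in their place "mount" (4x4, takes a point from camera to tool coordinates, whose origin is the TCP and whose axes are the flange's). Camera axes: x right, y down, z forward; pixel columns grow to the right and rows downward; lengths in mm; the calibration is good to about 2 mm. A picture is of the moment at which its call begins: read the wrist's pose just before it. get_calibration takes no time and is no camera call.
A pose or a line that the arm cannot do raises Unreachable and nothing moves.
- sign_off(): hands the job in; it is judged then, once.
Trained networks look in the newest picture that a camera, given by its name, has taken for a name from the list of things; names that differ only in an ending like _2 or _b are one class to them, and where a whole thing is asked for, a point or a joint stands for the part that bears it (a point fixed in the world has none). Each returns a list of dicts, best first, with "score" (0 to 1); they miss things now and then, are a little off and sometimes report something else, mostly with a low value. They report only what shows in the picture. A call takes as long as a camera call. They do not tell look-alikes from the thing itself.
- spot_in(name, camera): "extent" ([centre column, centre row, width, height] in pixels, round what is visible of it).
- regions_of(name, camera): "region" (400x640 bool, what is visible of it) and "extent" ([centre column, centre row, width, height] in pixels, round what is visible of it).
The state is a dict: "t": time; "joint_pos": joint angles; "qvel": joint speeds; "effort": joint torques, N m; "tcp_pos": TCP position; "ee_rot": TCP orientation; "wrist_force": force on the tool from outside, world axes, zero at the start; "moment": the same for the moment, N m; "grip_width": finger opening in mm; "grip_force": force on a finger pad.
Only numpy, scipy, OpenCV 4.12 (cv2) and the standard library are available. Lean on these libraries where they do the work, as an engineer would, in place of code of your own. Each camera call takes 0.05 s, during which the arm holds its last target. There are 200 camera calls.

## Working session

There is one attempt and no reset: what is moved stays moved. The work goes in short steps, each a Python script; the robot and the scene stay as the last script left them, time stands still between calls to the robot, and variables do not carry over. Pictures are saved under pics/ and viewed, at most 14 in all, crops included, and the job is handed in when it is done.

```bash
ls; mkdir -p pics; python3 - <<'E'
from station import *
import cv2
o=get_obs();print({k:o[k] for k in('t','tcp_pos','ee_rot','grip_width','wrist_force')})
for c in('scene','side','wrist'):
    cv2.imwrite(f'pics/{c}0.png',get_image(c)[:,:,::-1]); k=get_calibration(c);print(c,k)
    for n in(['jar1_center','mill','hood_handle','knob_grip','oak_block','tub','dark_pot','alu_tube','spindle_base']):
        print(n,[(round(d['score'],2),[int(v) for v in d['extent']]) for d in spot_in(n,c)])
E
```

```text
pics
{'t': 0.0, 'tcp_pos': array([217.32376045, 585.13637043, 229.96445259]), 'ee_rot': array([-1.79863955e+02, -1.48877465e-02,  1.59614512e+02]), 'grip_width': 85.18326893952364, 'wrist_force': array([ 0.45359225, -0.44499192, -0.64982107])}
scene {'fx': 385.23513548319227, 'fy': 385.23513548319227, 'cx': 313.5783145394154, 'cy': 197.50089230668425, 'R': array([[-0.64128888,  0.76718802, -0.01308093],
       [ 0.50700852,  0.41088684, -0.75770335],
       [-0.57592615, -0.49253888, -0.65246803]]), 't': array([ 375.63789012, -202.73444699, 1413.89766874])}
jar1_center [(0.87, [259, 190, 22, 24]), (0.81, [227, 174, 22, 30])]
mill [(0.76, [391, 235, 189, 139])]
hood_handle [(0.97, [370, 221, 150, 108]), (0.23, [265, 266, 56, 49])]
knob_grip [(0.77, [468, 225, 17, 22])]
oak_block [(0.73, [252, 170, 22, 16])]
tub [(0.79, [264, 266, 57, 54])]
dark_pot [(0.94, [203, 194, 30, 42])]
alu_tube [(0.78, [368, 322, 32, 55])]
spindle_base [(0.72, [237, 231, 32, 33]), (0.64, [468, 226, 16, 24]), (0.3, [253, 171, 19, 17])]
side {'fx': 399.5361730416267, 'fy': 399.5361730416267, 'cx': 324.8617867194
[... 728 characters left out ...]
7, [386, 230, 26, 30])]
wrist {'fx': 275.3051067037954, 'fy': 275.3051067037954, 'cx': 326.44657023188597, 'cy': 200.94992073312608, 'mount': array([[-5.04032555e-05, -9.58354597e-01, -2.85580925e-01,
         7.27488374e+01],
       [ 9.99999684e-01, -2.74909774e-04,  7.46050550e-04,
        -3.36965613e-01],
       [-7.93489961e-04, -2.85580797e-01,  9.58354308e-01,
        -1.41751801e+02],
       [ 0.00000000e+00,  0.00000000e+00,  0.00000000e+00,
         1.00000000e+00]])}
jar1_center [(0.63, [201, 368, 135, 63])]
mill [(0.62, [205, 369, 134, 61])]
hood_handle [(0.59, [162, 384, 57, 30])]
knob_grip []
oak_block []
tub [(0.53, [163, 386, 58, 27])]
dark_pot []
alu_tube []
spindle_base []
```

View pics/scene0.png

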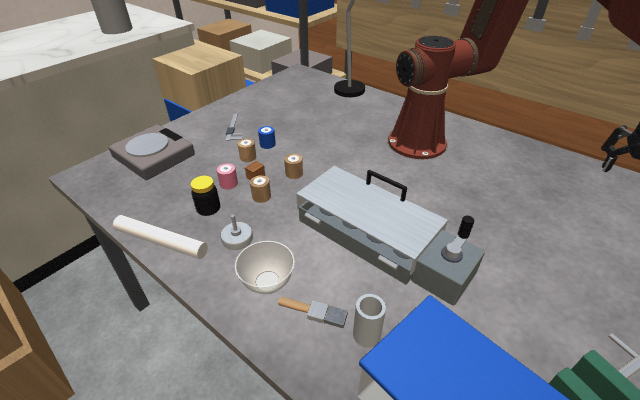

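View pics/side0.png

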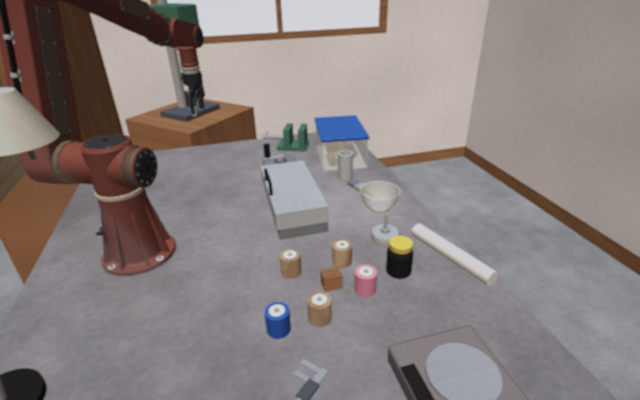

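The scene view shows three wooden jars: scene pixels (294,166), (260,188) and (247,150). Possible mix-ups are the pink look-alike (227,176), the blue look-alike (267,137) and the oak block (255,170). I choose the three tan jars with white tops and check them in one close crop.

```bash
cat > h.py <<'E'
from station import *
import numpy as np, cv2
from scipy.spatial.transform import Rotation as Ro
def cam(c,o=None):
    k=get_calibration(c)
    if c=='wrist':
        o=o or get_obs(); M=np.eye(4); M[:3,:3]=Ro.from_euler('xyz',o['ee_rot'],degrees=True).as_matrix(); M[:3,3]=o['tcp_pos']
        E=np.linalg.inv(M@k['mount']); return k,E[:3,:3],E[:3,3]
    return k,np.array(k['R']),np.array(k['t'])
def px2w(c,uv,z,o=None):
    k,R,t=cam(c,o); d=R.T@np.array([(uv[0]-k['cx'])/k['fx'],(uv[1]-k['cy'])/k['fy'],1]); p=-R.T@t
    return p+d*(z-p[2])/d[2]
def w2px(c,X,o=None):
    k,R,t=cam(c,o); q=R@np.array(X)+t; return np.array([k['fx']*q[0]/q[2]+k['cx'],k['fy']*q[1]/q[2]+k['cy']])
E
python3 - <<'E'
from h import *
for c,L in(('scene',[(293,158),(260,182),(247,144)]),('side',[(290,256),(342,246),(319,300)])):
    for u in L: print(c,u,px2w(c,u,62).round(0))
im=cv2.imread('pics/scene0.png')[110:310,180:500]
cv2.imwrite('pics/crop0.png',cv2.resize(im,None,fx=2.5,fy=2.5,interpolation=cv2.INTER_CUBIC))
E
```

```text
scene (293, 158) [ 422. -222.   62.]
scene (260, 182) [ 576. -215.   62.]
scene (247, 144) [ 459. -400.   62.]
side (290, 256) [ 422. -232.   62.]
side (342, 246) [ 571. -231.   62.]
side (319, 300) [ 454. -416.   62.]
```

View pics/crop0.png

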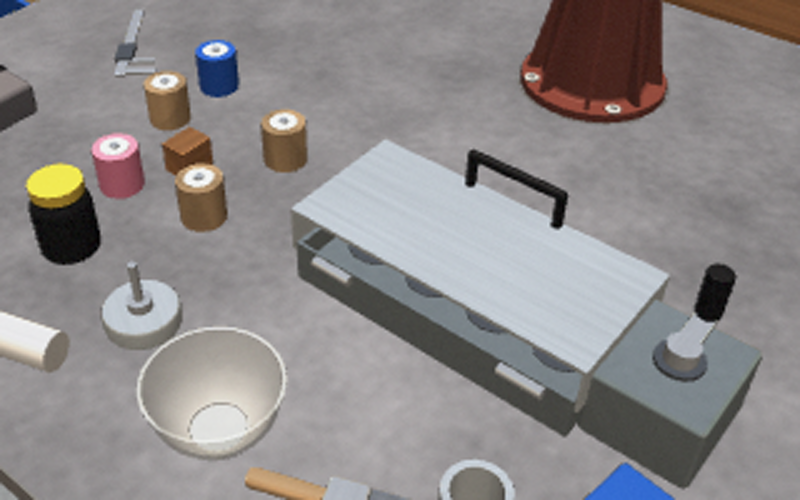

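```bash
python3 - <<'E'
from h import *
from scipy.optimize import least_squares
P=[((387,141),(-86,-181,100)),((293,209),(80,-181,100)),((667,275),(-86,181,100)),((590,373),(80,181,100)),((474,153),(-80,-55,146)),((564,195),(-80,55,146))]
U=np.array([np.array(u)/2.5+(180-.3,110-.3) for u,_ in P])
W=lambda q,X:np.r_[Ro.from_euler('z',q[2]).apply(X)[:2]+q[:2],X[2]]
f=lambda q:np.ravel([w2px('scene',W(q,x))-u for u,(_,x) in zip(U,P)])
for q0 in((500,50,0),(500,50,.5)):
    s=least_squares(f,q0);print(s.x,np.degrees(s.x[2]),s.fun.round(1))
q=s.x
k=np.array((720,271))/2.5+(179.7,109.7);print('knob',px2w('scene',k,163).round(0))
print('axis',px2w('scene',np.array((680,340))/2.5+(179.7,109.7),120).round(0))
print('handle',W(q,(-80,0,140)).round(0),'stations',[W(q,(0,-123+82*i,57)).round(0) for i in range(4)])
print('side proj', [w2px('side',W(q,p)).round(0) for p in((-86,-181,100),(80,-181,100))])
for y in(30,100,-100,-160):print(y, solve_ik([520,y,420],[180,0,0]) is not None)
E
```

```text
[ 5.01964911e+02  1.17176472e+02 -9.01397553e-03] -0.516462754319365 [-0.6 -0.4 -0.8  0.2  1.7  0.3 -0.6  0.7  0.2 -0.6 -0.1 -1.1]
[ 5.01964911e+02  1.17176472e+02 -9.01398064e-03] -0.5164630474754899 [-0.6 -0.4 -0.8  0.2  1.7  0.3 -0.6  0.7  0.2 -0.6 -0.1 -1.1]
knob [453. 348. 163.]
axis [512. 347. 120.]
handle [422. 118. 140.] stations [array([501.,  -6.,  57.]), array([502.,  76.,  57.]), array([502., 158.,  57.]), array([503., 240.,  57.])]
side proj [array([275., 213.]), array([328., 205.])]
30 True
100 True
-100 True
-160 True
```

The crop confirms the three tan jars at crop (168,100), (284,140) and (201,197), with the pink and blue ones clearly different. The hood is shut and the mill is square to the robot. I'll set out to above the handle.

```bash
python3 - <<'E'
from h import *
import station
print('grasp_offset',getattr(station,'grasp_offset',None))
for y in(90,-90):
    for p in([422,118,300],[456,-408,60],[697,118,200],[452,349,140],[573,-222,60]): 
        s=solve_ik(p,[180,0,y]);print(y,p,None if s is None else np.round(s))
goto([440,60,380],[180,0,90]);wait(.3)
o=get_obs();im=get_image('wrist');cv2.imwrite('pics/w1.png',im[:,:,::-1]);print(o['t'],o['tcp_pos'],o['ee_rot'])
P=[(422,63,140),(422,173,140),(416,-64,100),(582,-64,100),(453,348,163)]
print([w2px('wrist',p,o).round() for p in P])
E
```

```text
grasp_offset 18.700000000000003
90 [422, 118, 300] [  6. -14. 112.  -0.  83.   6.]
90 [456, -408, 60] [-48.  22. 100.   0.  58. -48.]
90 [697, 118, 200] [ 4. 24. 82. -0. 75.  4.]
90 [452, 349, 140] [ 31.  11. 104.  -0.  65.  31.]
90 [573, -222, 60] [-28.  22. 100.   0.  58. -28.]
-90 [422, 118, 300] None
-90 [456, -408, 60] [-48.  22. 100.  -0.  58. 132.]
-90 [697, 118, 200] None
-90 [452, 349, 140] None
-90 [573, -222, 60] None
3.9167 [440.00321056  60.38197565 379.82913166] [-1.79980135e+02 -1.51401812e-03  9.00497365e+01]
[array([314., 171.]), array([313.,  87.]), array([312., 242.]), array([411., 242.]), array([ 339., -100.])]
```

View pics/w1.png

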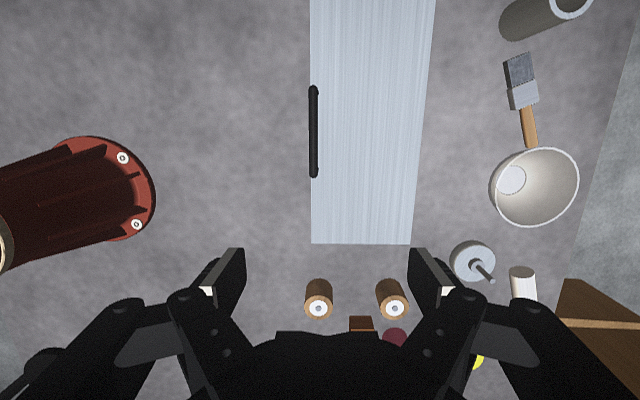

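The wrist view shows the handle at (314,90)–(314,176) and the hood corners at (311,243) and (410,243). Both lie within 3 px of my mill pose, so I'll open the hood.

```bash
cat >> h.py <<'E'
MX,MY=501.7,115.7
YAW=-0.0090
def M(x,y,z): 
    c,s=np.cos(YAW),np.sin(YAW); return [MX+c*x-s*y,MY+s*x+c*y,z]
GO=18.7; DN=[180,0,90]
def hp(th,dx=0,dz=0):
    a=np.arctan2(95,160)+th; return M(80-186*np.cos(a)+dx,0,45+186*np.sin(a)-GO+dz)
def rep(s=''):
    o=get_obs();print(s,round(o['t'],1),np.round(o['tcp_pos'],1),'F',np.round(o['wrist_force'],1),'w',round(o['grip_width'],1),'gf',np.round(o['grip_force'],1));return o
E
python3 - <<'E'
from h import *
rep()
grip(40,40); goto(hp(0,0,60),DN); move_l(hp(0),speed=100); rep('at')
grip(0,40); o=rep('gripped')
if 9<o['grip_width']<16:
    for th in np.linspace(.17,1.7,10):
        move_l(hp(th),speed=70); o=rep(round(th,2))
        if abs(o['wrist_force']).max()>50: print('stop');break
E
```

```text
4.0 [440.   60.3 379.9] F [-0.2 -0.8  0. ] w 85.6 gf 0.0
at 6.1 [422.6 116.4 122. ] F [-0.2  1.1 -0.8] w 40.0 gf 0.0
gripped 6.4 [421.5 116.5 122.2] F [-3.1  0.   4.7] w 10.4 gf 39.1
0.17 7.0 [438.7 116.3 147.4] F [-7.1  0.2  2. ] w 11.0 gf 39.0
0.34 7.6 [460.7 116.1 170.5] F [-9.9  0.3  7.9] w 10.8 gf 39.0
0.51 8.2 [487.9 115.9 190.7] F [-10.8  -0.9  13. ] w 10.8 gf 39.2
0.68 8.8 [518.1 115.6 204.3] F [-7.2  0.1 10.2] w 10.9 gf 40.5
0.85 9.4 [549.6 115.3 211.9] F [-1.8 -0.3  7.7] w 10.3 gf 41.5
1.02 10.0 [580.8 115.  213.7] F [-0.8  1.1  6. ] w 10.2 gf 42.2
1.19 10.6 [611.2 114.7 210.7] F [-0.6  0.4  5.7] w 10.1 gf 42.8
1.36 11.2 [641.2 114.3 202.3] F [ 0.1 -0.5  2.7] w 10.5 gf 43.5
1.53 11.8 [669.8 114.1 188.8] F [-1.  -1.1 -0.6] w 9.9 gf 44.2
1.7 12.4 [696.6 113.8 172.2] F [-0.9 -1.1 -1.1] w 10.5 gf 43.2
```

```bash
python3 - <<'E'
from h import *
grip(34); p=hp(1.7); move_l([p[0],p[1],330],speed=200); rep('up')
goto([490,-330,380],DN); wait(.3)
o=rep(); im=get_image('wrist');cv2.imwrite('pics/w2.png',im[:,:,::-1])
for n in('jar1_center','oak_block'):
  for d in spot_in(n,'wrist'): print(n,round(d['score'],2),np.round(d['extent']))
cv2.imwrite('pics/scene2.png',get_image('scene')[:,:,::-1])
for z in(62,):
  print([px2w('wrist',u,z,o).round() for u in((320,100),(320,200))])
E
```

```text
up 13.7 [695.5 113.9 327.9] F [ 0.4  0.1 -1.1] w 34.2 gf 0.0
 15.8 [ 490.4 -329.5  379.9] F [ 0.4 -0.2  0.3] w 34.0 gf 0.0
jar1_center 0.57 [386. 174.  38.  34.]
oak_block 0.62 [342. 153.  24.  29.]
[array([ 480., -228.,   62.]), array([ 479., -392.,   62.])]
```

View pics/w2.png

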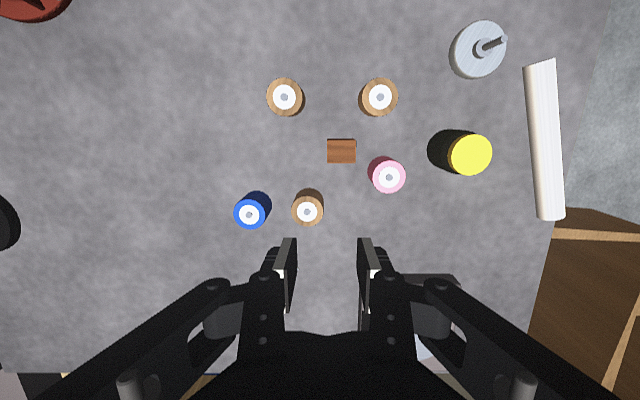

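View pics/scene2.png

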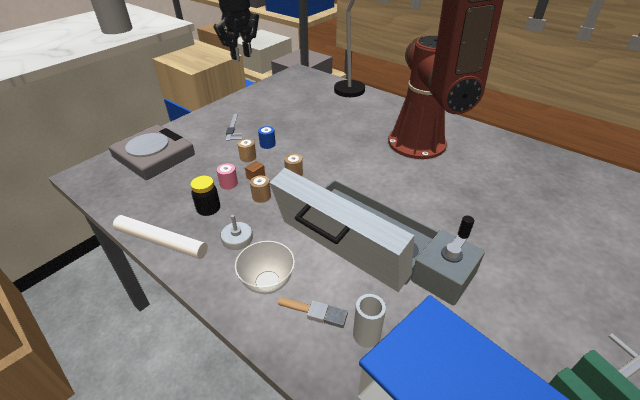

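The hood stands open by itself in the scene view. The wrist view shows the wooden jars at (285,97), (380,97) and (307,211), with pink at (389,177), blue at (249,214) and the block at (341,151). Next I'll pick and place the first jar.

```bash
cat >> h.py <<'E'
def jars(im,o,z=62):
    """white-topped wooden cylinders in a wrist picture -> world xy of their tops"""
    hsv=cv2.cvtColor(im,cv2.COLOR_RGB2HSV)
    white=((hsv[...,2]>205)&(hsv[...,1]<40)).astype(np.uint8)
    white=cv2.morphologyEx(white,cv2.MORPH_CLOSE,np.ones((9,9)))
    n,lab,st,ce=cv2.connectedComponentsWithStats(white); out=[]
    for i in range(1,n):
        if not 120<st[i,4]<3000 or ce[i][1]>300: continue
        m=(lab==i).astype(np.uint8); r=int(1+np.sqrt(st[i,4]/np.pi)*.5)
        ring=(cv2.dilate(m,np.ones((2*r+5,2*r+5)))-cv2.dilate(m,np.ones((5,5))))>0
        h=np.median(hsv[ring],axis=0)
        if 5<h[0]<25 and h[1]>60: out.append((px2w('wrist',ce[i],z,o)[:2].round(1),ce[i].round(),st[i,4]))
    return out
def look(p=(490,-330,380)):
    goto(list(p),DN); wait(.3); o=get_obs(); im=get_image('wrist'); return jars(im,o),im,o
def pick(x,y):
    grip(74,40); goto([x,y,150],DN); move_l([x,y,22],speed=120); grip(30,40); o=rep('pick'); 
    move_l([x,y,200],speed=180); return o
def place(i):
    x,y,_=M(0,-123+82*(i-1),0); goto([x,y,200],DN); move_l([x,y,70],speed=150); move_l([x,y,49.5],speed=40); rep('down')
    grip(72); move_l([x,y,220],speed=150)
E
python3 - <<'E'
from h import *
J,im,o=look(); print(J)
if len(J)==3:
    J.sort(key=lambda j:-j[0][1]); x,y=J[0][0]; o=pick(x,y)
    if 54<o['grip_width']<62:
        place(3); rep()
        goto([480,40,380],DN);wait(.3);o=rep();im=get_image('wrist').copy();print(jars(im,o,88))
        for i in range(4):
            u=w2px('wrist',M(0,-123+82*i,26),o);cv2.drawMarker(im,tuple(int(v) for v in u.round()),(255,0,0),0,7)
        cv2.imwrite('pics/w3.png',im[:,:,::-1])
E
```

```text
[(array([ 423.7, -223. ]), array([284.,  96.]), np.int32(455)), (array([ 574. , -222.8]), array([380.,  96.]), np.int32(457)), (array([ 455.4, -412.7]), array([307., 211.]), np.int32(325))]
pick 19.6 [ 575.  -223.4   23.5] F [-0.6  0.4  4.7] w 57.1 gf 43.7
down 23.9 [501.5 156.7  49.5] F [-2.6 -1.   2.1] w 57.0 gf 43.7
 25.5 [501.2 156.5 218.7] F [-0.8 -0.7 -0.5] w 72.0 gf 0.0
 26.6 [479.6  40.7 378.4] F [ 0.3 -0.5 -0.4] w 71.8 gf 0.0
[(array([501.6, 157. ]), array([342.,  88.]), np.int32(530)), (array([ 426.7, -203.6]), array([298., 300.]), np.int32(239))]
```

View pics/w3.png

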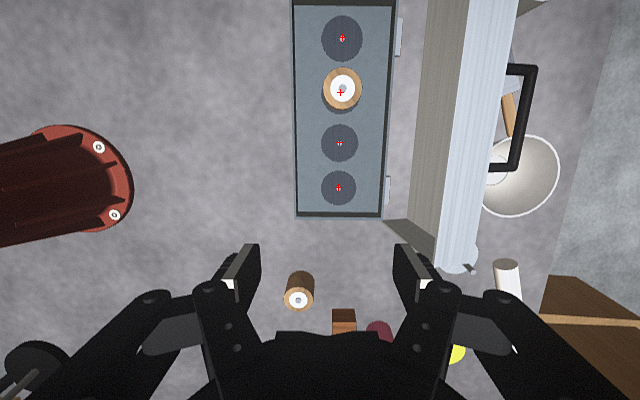

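The picture shows my markers on the turntable centres at (342,38), (340,143) and (339,188). The first jar is centred on turntable 3 at (342,88). I'll place the other two.

```bash
python3 - <<'E'
from h import *
for s in(2,1):
    J,im,o=look(); print(J); J.sort(key=lambda j:-j[0][1])
    x,y=J[0][0]; o=pick(x,y)
    if not 54<o['grip_width']<62: print('bad');break
    place(s)
goto([480,40,380],DN);wait(.3);o=rep();im=get_image('wrist');print(jars(im,o,88),[np.round(M(0,-123+82*i,0)) for i in range(4)])
J,im,o=look(); print(J); cv2.imwrite('pics/w4.png',im[:,:,::-1])
E
```

```text
[(array([ 423.7, -223.2]), array([284.,  97.]), np.int32(453)), (array([ 455.6, -412.5]), array([306., 211.]), np.int32(325))]
pick 31.1 [ 424.5 -223.9   23.2] F [-1.3 -0.4  4.8] w 56.9 gf 43.5
down 35.1 [500.7  74.7  49.2] F [-2.1  0.2  0.3] w 57.2 gf 43.4
[(array([ 455.4, -412.4]), array([307., 211.]), np.int32(322))]
pick 41.4 [ 456.1 -413.3   23.5] F [-1.4 -0.2  5.3] w 57.0 gf 43.5
down 45.7 [500.1  -7.2  49.5] F [-2.4  0.6  2.2] w 56.8 gf 43.7
 48.3 [479.5  39.7 377.9] F [-0.6  0.3  0.5] w 72.0 gf 0.0
[(array([501.6, 157. ]), array([342.,  87.]), np.int32(528)), (array([500.9,  75.3]), array([341., 144.]), np.int32(450)), (array([500.1,  -6.5]), array([340., 195.]), np.int32(386))] [array([501.,  -7.,   0.]), array([501.,  75.,   0.]), array([502., 157.,   0.]), array([503., 239.,   0.])]
[]
```

```bash
python3 - <<'E'
from h import *
o={'tcp_pos':[479.6,40.7,378.4],'ee_rot':DN}
b=np.array(hp(1.8))+[0,0,GO]
print(b,[w2px('wrist',b+[0,s,0],o).round() for s in(55,-55)])
p=hp(1.8,3); grip(30,40); goto([p[0],p[1],330],DN); move_l([p[0],p[1],p[2]+35],speed=150); rep('near')
J=None
move_l([p[0],p[1],p[2]+2],speed=40); o=rep('at')
if abs(o['wrist_force']).max()<6:
    grip(0,40); rep('gripped')
E
```

```text
[710.50542555 113.82070043 179.17519773] [array([531.,  68.]), array([512., 165.])]
near 53.4 [714.5 113.8 197.2] F [ 0.  -0.8 -0.4] w 30.2 gf 0.0
at 54.4 [713.8 113.8 162.8] F [0.4 0.4 1.2] w 29.9 gf 0.0
gripped 54.7 [710.3 113.8 163.1] F [-9.2 -1.6  5.1] w 10.7 gf 39.0
```

```bash
python3 - <<'E'
from h import *
get_image('side')
print([(round(d['score'],2),np.round(d['extent'])) for d in spot_in('jar1_center','side')],[w2px('side',M(0,-123+82*i,57)).round() for i in range(3)])
for th in np.linspace(1.62,0,10):
    move_l(hp(th),speed=70); o=rep(round(th,2))
    if abs(o['wrist_force']).max()>50: print('stop');break
else:
    p=hp(0); move_l([p[0],p[1],p[2]-1.5],speed=30); rep('pressed'); grip(34); move_l([p[0],p[1],300],speed=150); rep('up')
    goto([400,240,380],DN);wait(.3);o=rep();cv2.imwrite('pics/w5.png',get_image('wrist')[:,:,::-1])
    cv2.imwrite('pics/scene5.png',cv2.resize(get_image('scene')[:,:,::-1][150:310,260:500],None,fx=3,fy=3,interpolation=cv2.INTER_CUBIC))
    print([w2px('wrist',M(0,yy,120),o).round() for yy in(228,232,236)])
E
```

```text
[(0.78, array([364., 283.,  25.,  32.])), (0.63, array([290., 187.,  16.,  19.]))] [array([300., 212.]), array([295., 200.]), array([290., 189.])]
1.62 55.4 [686.1 114.1 183.3] F [5.5 0.5 3.1] w 10.4 gf 39.4
1.44 56.0 [657.7 114.3 200.2] F [ 5.5 -0.5  5.9] w 10.8 gf 39.3
1.26 56.7 [625.  114.7 210.5] F [ 2.6 -0.2  7.8] w 10.2 gf 41.9
1.08 57.3 [590.9 115.  214.4] F [0.8 0.7 9.3] w 10.4 gf 42.8
0.9 57.9 [556.4 115.4 211.9] F [0.  0.5 7.5] w 10.1 gf 43.7
0.72 58.5 [523.1 115.7 203.2] F [-0.7 -0.7  5.8] w 10.6 gf 44.6
0.54 59.2 [492.9 116.  189.2] F [ 1.   1.2 -0.5] w 10.3 gf 44.9
0.36 59.8 [465.1 116.2 171.1] F [ 2.2  2.8 -2.9] w 10.5 gf 44.5
0.18 60.4 [440.9 116.3 147.5] F [ 3.9  4.1 -3.5] w 9.9 gf 44.7
0.0 61.0 [421.6 116.4 120.3] F [ 3.5  3.4 -2.5] w 10.2 gf 45.2
pressed 61.3 [421.6 116.4 120.1] F [-0.8  2.7  5.6] w 10.5 gf 46.0
up 63.0 [421.  116.3 298.7] F [-0.6 -0.4 -0. ] w 34.2 gf 0.0
 63.9 [400.  238.9 378.9] F [0.7 0.6 0.2] w 33.9 gf 0.0
[array([403.,  94.]), array([403.,  91.]), array([403.,  88.])]
```

View pics/w5.png

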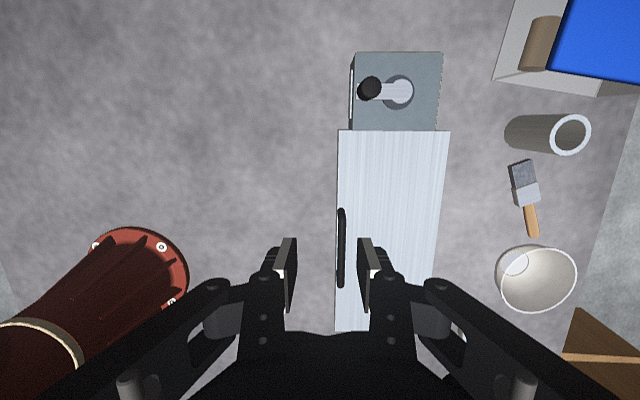

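View pics/scene5.png

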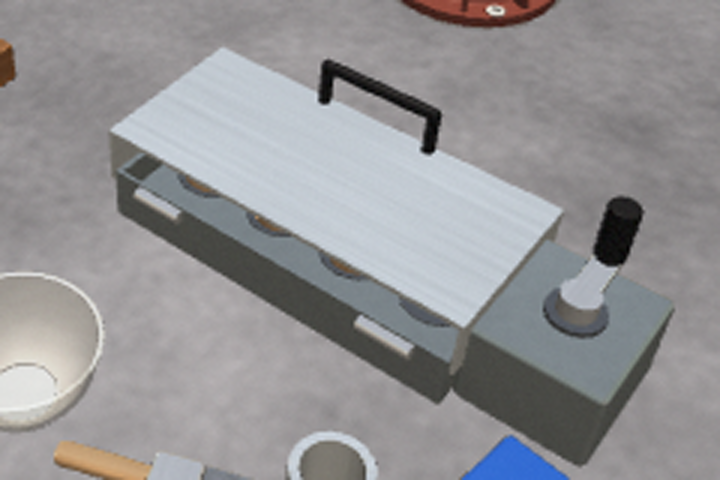

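The hood is fully shut and three jar bottoms show under it in the scene crop at (200,185), (270,220) and (345,262). The wrist view shows the knob around (370,88) and the crank hub around (400,92). One close look at the crank comes next.

```bash
python3 - <<'E'
from h import *
goto([455,295,300],DN);wait(.3);o=rep();im=get_image('wrist')
r=regions_of('knob_grip','wrist');print([(d['score'],np.round(d['extent'])) for d in r])
print('axis guess',M(0,232,120),w2px('wrist',M(0,232,112),o).round(),w2px('wrist',M(-50,232,163),o).round(),w2px('wrist',M(-50,232,109),o).round())
u=w2px('wrist',M(-25,232,120),o).astype(int); x0,y0=max(u[0]-80,0),max(u[1]-60,0); print(x0,y0)
cv2.imwrite('pics/w6.png',cv2.resize(im[y0:y0+120,x0:x0+160,::-1],None,fx=5,fy=5,interpolation=cv2.INTER_CUBIC))
E
```

```text
64.9 [455.4 294.9 302.1] F [-0.5 -0.3 -0.5] w 33.9 gf 0.0
[(0.56, array([326., 139.,  24.,  23.]))]
axis guess [np.float64(503.78797181211417), np.float64(347.6906040634228), 120] [367. 137.] [324. 139.] [325. 136.]
266 76
```

View pics/w6.png

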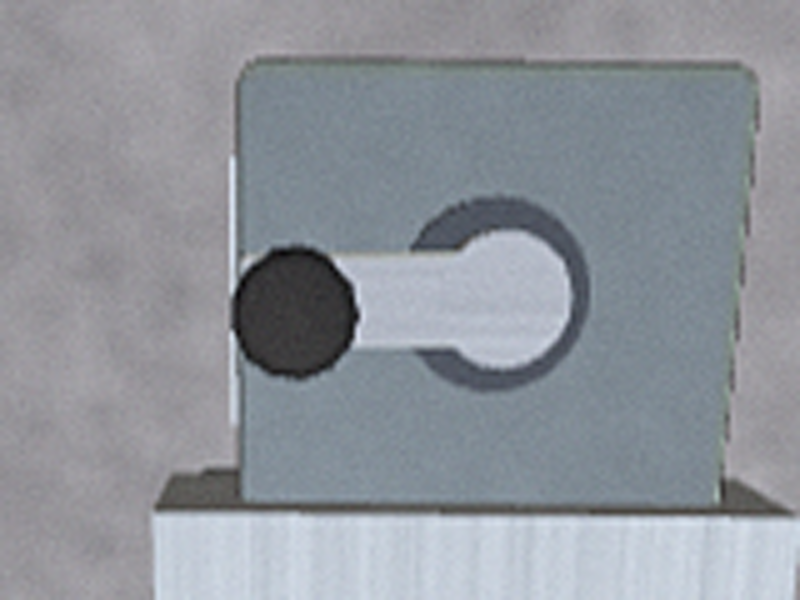

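The crop shows the knob top at (295,312) and the hub at (505,298), nearly on my prediction, with the crank near angle 0. I'll grip the knob and turn it.

```bash
python3 - <<'E'
from h import *
o=get_obs(); K=px2w('wrist',(324.9,138.2),163,o); A=px2w('wrist',(366.9,135.5),108,o)
d=K[:2]-A[:2]; print(K,A,np.hypot(*d)); a0=np.arctan2(d[1],-d[0]); 
A=A[:2]; print('a0',a0)
P=lambda a,z=140-GO:[A[0]-50*np.cos(a),A[1]+50*np.sin(a),z]
grip(46,25); goto(P(a0,200),DN); move_l(P(a0),speed=80); rep('at'); grip(0,25); o=rep('grip')
k=o['tcp_pos'][:2]
if 22<o['grip_width']<30:
    for i in range(1,10):
        a=a0+np.radians(10*i); move_l(P(a),speed=50); o=rep(10*i)
        if abs(o['wrist_force'][:2]).max()>20: print('stop');break
    np.save('crank.npy',[*A,a0,a])
E
```

```text
[453.84758697 349.25384216 163.        ] [503.56274639 348.87879839 108.        ] 49.71657403942767
a0 0.007543708205199948
at 66.9 [454.1 349.6 122. ] F [ 1.  -0.3  1.1] w 46.2 gf 0.0
grip 67.2 [453.8 349.6 122.2] F [-2.1  0.1  2.8] w 25.5 gf 24.8
10 67.5 [454.6 358.5 122.2] F [-1.4 -0.   5.3] w 25.4 gf 25.0
20 67.9 [456.9 367.1 122.2] F [-1.6  0.3  5.9] w 25.5 gf 25.1
30 68.2 [460.7 375.1 122.2] F [-2.5  0.7  5.5] w 25.7 gf 25.1
40 68.5 [465.9 382.3 122.2] F [-2.1  1.6  5.6] w 25.4 gf 25.1
50 68.8 [472.2 388.5 122.2] F [-2.7  1.4  5.7] w 25.1 gf 25.1
60 69.2 [479.5 393.5 122.2] F [-2.4  2.7  4.7] w 25.3 gf 25.1
70 69.5 [487.5 397.  122.2] F [-0.   2.9  4.9] w 25.1 gf 25.1
80 69.8 [496.1 399.1 122.2] F [-1.2  2.8  4.2] w 25.8 gf 25.1
90 70.1 [504.9 399.7 122.2] F [-0.3  3.1  4.7] w 25.3 gf 25.1
```

```bash
python3 - <<'E'
from h import *
ax,ay,a0,a=np.load('crank.npy'); P=lambda a,z=140-GO:[ax-50*np.cos(a),ay+50*np.sin(a),z]
for g in list(range(102,1081,12))+[1083]:
    move_l(P(a0+np.radians(g)),speed=50); o=get_obs()
    if g%90<12: rep(g)
    if abs(o['wrist_force'][:2]).max()>25 or o['grip_width']<22: rep('stop');break
wait(.3); rep('end'); 
E
```

```text
186 73.0 [553.4 342.8 122.1] F [-1.6  0.   6. ] w 25.4 gf 25.3
270 75.5 [503.8 299.6 122.1] F [-0.8  5.3  5.4] w 25.4 gf 25.2
366 78.4 [453.9 353.7 122.1] F [-0.  -0.4  8.8] w 25.1 gf 25.5
450 80.9 [503.7 399.7 122.2] F [-0.1  4.2  7. ] w 25.3 gf 25.4
546 83.8 [553.3 342.4 122.1] F [ 0.2 -0.   8.1] w 25.4 gf 25.4
630 86.3 [502.9 299.6 122.1] F [0.7 4.5 7.9] w 25.0 gf 25.4
726 89.1 [453.8 353.7 122.1] F [ 0.6 -0.6  8.9] w 25.3 gf 25.5
810 91.6 [503.4 399.7 122.2] F [-0.3  3.9  7.4] w 25.6 gf 25.4
906 94.5 [553.3 342.4 122.1] F [0.4 0.1 9.2] w 25.8 gf 25.4
990 97.0 [502.6 299.6 122.1] F [0.3 4.2 8. ] w 25.1 gf 25.4
1083 99.8 [453.7 351.1 122.1] F [ 0.6 -1.   8.9] w 25.5 gf 25.5
end 100.1 [453.7 351.1 122.1] F [ 0.7 -0.1  9.1] w 25.6 gf 25.5
```

```bash
python3 - <<'E'
from h import *
p=get_obs()['tcp_pos']; grip(46); move_l([p[0],p[1],250],speed=120); rep('free')
grip(40,40); goto(hp(0,0,120),DN); move_l(hp(0),speed=100); grip(0,40); o=rep('gripped')
if 9<o['grip_width']<16:
    for th in np.linspace(.17,1.7,10):
        move_l(hp(th),speed=70); o=get_obs()
        if abs(o['wrist_force']).max()>50: rep('stop');break
    rep('open'); grip(34); p=hp(1.7); move_l([p[0],p[1],330],speed=200)
    goto([480,40,380],DN);wait(.3);o=rep();im=get_image('wrist');print(jars(im,o,88));cv2.imwrite('pics/w7.png',im[:,:,::-1])
E
```

```text
free 101.7 [453.1 350.7 248.7] F [-0.2  0.3 -0.3] w 45.7 gf 0.0
gripped 104.6 [421.5 116.5 121.9] F [-4.6 -0.   6.3] w 10.7 gf 39.1
open 110.6 [696.4 113.9 172.1] F [-0.7 -1.7  0.9] w 10.6 gf 43.3
 113.1 [480.6  40.2 379.5] F [0.2 0.3 0.3] w 33.9 gf 0.0
[(array([501.7, 157.1]), array([341.,  87.]), np.int32(526)), (array([500.9,  75.3]), array([340., 144.]), np.int32(446)), (array([500.2,  -6.6]), array([339., 195.]), np.int32(384))]
```

View pics/w7.png

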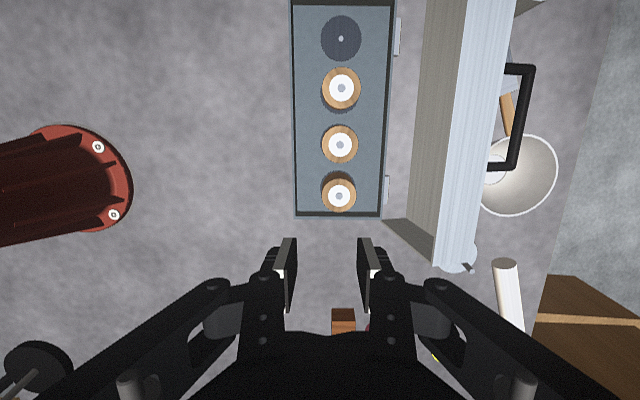

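The hood stands open and the jars are centred at (341,88), (340,144) and (339,195). I'll take one last overview to check for a hidden jar and for the bystanders.

```bash
python3 - <<'E'
from h import *
cv2.imwrite('pics/scene8.png',get_image('scene')[:,:,::-1])
E
```

```text
(no output)
```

View pics/scene8.png

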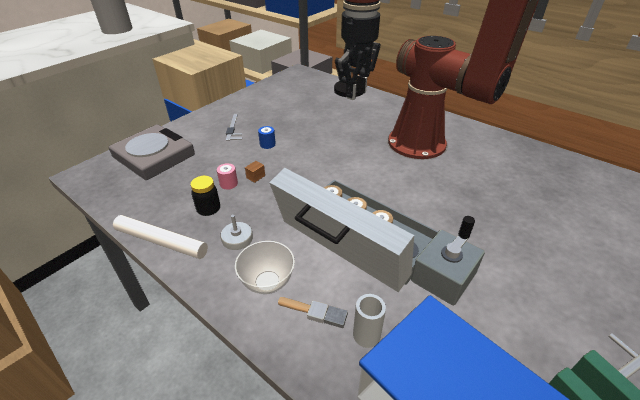

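The scene shows the hood up, three jars in the spinner at (333,190), (357,203) and (382,217), no wooden jar left on the bench, and the bystanders unmoved.

```bash
python3 -c "
from station import *
print(sign_off())"
```

```text
the job is handed in; nothing more can be done
None
```

The job is handed in at about 113 s: the three wooden jars stand on turntables 1–3, the crank got three full clockwise turns (plus about 3°) with the hood shut, the hood stands open again by itself, and the last picture showed the bystanders where they were.

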